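Stir the nuts in the pan and put the spoon back

ROBOT

A 6-joint arm with a two-finger parallel gripper is mounted at the origin on the work surface. World frame = base frame: x ahead of the robot, y to its left, z up, the work surface at z = 0. Lengths are in m, angles in rad, forces in N, time in s.
With the tool pointing down it reaches from about 0.2 to 0.875 m from the base axis. Payload 3.4 kg.
Tool frame: the origin (TCP) lies at the very end of the fingers, on their centre line; the grasp point (between the pads) lies 19 mm behind it; z points along the fingers, y is the direction in which the jaws open and shut (so a half turn about z gives the same grasp; the last joint's range is limited). The gripper opens to 94 mm and grips with 3 to 60 N. Pads are 16 mm wide; open, the fingers measure 119 mm over their backs; the gripper's body (75 mm by 177 mm) begins 78 mm behind the grasp point.
Start: joints at [-1.425, 0.276, 1.505, -0, 1.361, -0.121], TCP at [0.152, -0.555, 0.205] pointing down, gripper open.
Joint ranges: [-2.89, 2.89], [-0.75, 2.08], [0.22, 2.7], [-1.18, 4.32], [0.11, 2.71], [-2.7, 2.7]. Speed limits (rad/s): [2.57, 2.57, 3.14, 3.14, 3.14, 3.14].

INTERFACE

Orientations are given as a unit quaternion [w, x, y, z].
In Python, from bench import * gives the robot as it stands.
- The arm moves only by the tool play_rows, never from a script. Its argument "plan" is a list of rows, each a list of 2 entries, a list of its own where there are three numbers: the shift along the tool's x, y, z in cm, then the turn about the tool's z in rad. In form: [[[x, y, z], spin], ...]. A call has 1 to 5 rows; each row shifts and turns the pose as measured when the row begins, along the tool's axes as they then stand; what a row does not reach is not made up. A row lasts 1/8 s, in which the tool goes at most 62.5 mm and 10.7 degrees, less where a joint would pass 70% of its speed; a pose out of reach is approached as far as the arm can. A call is refused whole if a number of a shift passes 6.25 or a number of a turn 0.188, either way. A call with a gripper value outside its range is refused whole. "hand" is the finger opening in cm, from 0 to 9.4, set as the call begins (left out, the last holds). The fingers move at their own pace and stop on an object; "newtons" is the grip in N (left out, the last holds). Time passes only in rows, so rows that do not move let the fingers close. It gives the time, the measured TCP pose, the force and the opening at its end, in the units of the state.
- state(): the state, without advancing time (a new reading comes with each control period).
- capture(name): name is "scene" or "top"; returns a dict with "frame" (480x640x3 uint8, red, green, blue), "intrinsics" (3x3 intrinsics, pixels), "k1" (the pictures are not rectified: a ray, as slopes to the right and down, at radius r is drawn at 1 + k1 r^2 times it, then the intrinsics apply), "R" (3x3) and "t" (3): a world point X has camera coordinates R X + t. Camera axes: x right, y down, z forward; pixel columns grow to the right and rows downward; lengths in m; the calibration is good to about 2 mm. A picture is of the moment at which its call begins. There is no depth.
- hand_in(): hands the job in, once; it reports no verdict.
The state is a dict: "time": time; "joint_pos": joint angles; "dq": joint speeds; "effort": joint torques, N m; "tcp_pos": TCP position; "tcp_rot": TCP orientation; "contact_force": force on the tool from outside, world axes, zero at the start; "moment": the same for the moment, N m; "gripper_width": finger opening in m.
Only numpy, scipy, OpenCV 4.12 (cv2) and the standard library are available. Lean on these libraries where they do the work, as an engineer would, in place of code of your own. Each camera call takes 0.05 s, during which the arm holds its last target. There are 200 camera calls.

TASK

Take the wooden spoon from its rest and, with its bowl down among the nuts, stir them through: starting at the pan-handle side, go two full turns clockwise (seen from above) round the pan, about midway between the middle and the wall. Spill no nuts, do not shove the pan along or disturb the things around it, and finally lay the spoon back in its rest as it was, bowl in the tray and handle in the cradle.

Things in the scene. Friction and masses are not known exactly. Their poses are not given: they have to be found in the camera images.
- spoon: Wooden spoon, 198 mm long, 45 g: round bowl (disc, 40 mm diameter, 12 mm thick), straight handle 14 mm wide (y), 11 mm thick (z). Origin: bowl centre. x axis points from handle to tip (tip x = +20 mm, handle end x = -178 mm). At the start it leans in the rest, bowl low, x pointing 65 degrees below level, handle end 192 mm above the worktop.
- spoon_grip (a point): Good grip point: middle of the spoon's handle section at x = -145 mm in the spoon's frame, 160 mm above the worktop at the start. With fingers straight down, closing level across the 14 mm width, the handle is held as it leans; it runs on 33 mm past here.
- rest: White spoon rest, fixed. Origin on the worktop below where the bowl's centre sits (centre 28 mm up). x axis points downhill along the spoon, z up. Tray x -88 to +22 mm, 86 mm wide (y), floor 10 mm high; round the bowl an 18 mm high lip (74 mm clear in y, front inner face at x = +14.5 mm).
- rest_cradle (a point): Middle of the level bar (8 mm diameter, along the rest's y) of the steel U cradle that carries the handle from below: x = -45 mm, 101 mm up in the rest's frame. Its two upright prongs leave 40 mm clear and rise to 124 mm.
- pan: Shallow light grey enamelled cast-iron pan, loose, 2 kg, 200 mm diameter at the rim, 170 mm at the foot, 48 mm high, wall 4 mm; inside floor 5 mm high, about 162 mm across. Origin: centre of its underside; x axis points along its black handle, which reaches x = 255 mm and rises to 76 mm; z up. Eight nuts lie in it.
- oil: Green oil bottle, 60 mm diameter, 180 mm high, bystander. Origin at the centre of its underside.
- saltjar: Glass salt jar, 66 mm diameter, 100 mm high, bystander. Origin at the centre of its underside.
- mug: Blue cup without handle, 70 mm diameter, 75 mm high, bystander. Origin at the centre of its underside.
- walnut0: a walnut in its shell, light tan, 31 mm wide and 30 mm high, 11 g, loose in the pan. Origin at its middle.
- walnut1: a walnut in its shell, light tan, 31 mm wide and 30 mm high, 11 g, loose in the pan. Origin at its middle.
- walnut2: a walnut in its shell, light tan, 31 mm wide and 30 mm high, 11 g, loose in the pan. Origin at its middle.
- walnut3: a walnut in its shell, light tan, 31 mm wide and 30 mm high, 11 g, loose in the pan. Origin at its middle.
- chestnut0: a chestnut, dark brown, 29 mm wide and 26 mm high, 11 g, loose in the pan. Origin at its middle.
- chestnut1: a chestnut, dark brown, 29 mm wide and 26 mm high, 11 g, loose in the pan. Origin at its middle.
- chestnut2: a chestnut, dark brown, 29 mm wide and 26 mm high, 11 g, loose in the pan. Origin at its middle.
- chestnut3: a chestnut, dark brown, 29 mm wide and 26 mm high, 11 g, loose in the pan. Origin at its middle.

How it is judged:
On the way, in this order (a step that is already met when the one before it is completed fails the run):
1. the spoon's bowl is down among the nuts, at the pan-handle side (turn 1) (z of spoon in the frame of pan between 0 and 0.045 m and x of spoon in the frame of pan above 0.02 m and y of spoon in the frame of pan between -0.02 and 0.02 m and horizontal distance between spoon and pan below 0.097 m), for 0.04 s.
2. the spoon's bowl is down among the nuts, a quarter turn clockwise from the handle (turn 1) (z of spoon in the frame of pan between 0 and 0.045 m and y of spoon in the frame of pan below -0.02 m and x of spoon in the frame of pan between -0.02 and 0.02 m and horizontal distance between spoon and pan below 0.097 m), for 0.04 s.
3. the spoon's bowl is down among the nuts, opposite the pan handle (turn 1) (z of spoon in the frame of pan between 0 and 0.045 m and x of spoon in the frame of pan below -0.02 m and y of spoon in the frame of pan between -0.02 and 0.02 m and horizontal distance between spoon and pan below 0.097 m), for 0.04 s.
4. the spoon's bowl is down among the nuts, three quarters round (turn 1) (z of spoon in the frame of pan between 0 and 0.045 m and y of spoon in the frame of pan above 0.02 m and x of spoon in the frame of pan between -0.02 and 0.02 m and horizontal distance between spoon and pan below 0.097 m), for 0.04 s.
5. the spoon's bowl is down among the nuts, at the pan-handle side (turn 2) (all of step 1), for 0.04 s.
6. the spoon's bowl is down among the nuts, a quarter turn clockwise from the handle (turn 2) (all of step 2), for 0.04 s.
7. the spoon's bowl is down among the nuts, opposite the pan handle (turn 2) (all of step 3), for 0.04 s.
8. the spoon's bowl is down among the nuts, three quarters round (turn 2) (all of step 4), for 0.04 s.
9. back at the handle side: two turns done (all of step 5), for 0.04 s.
At the end, for the whole second after the job is handed in: Two or more walnuts and two or more chestnuts lie over 25 mm from their start; all nuts in the pan; spoon still in its rest: bowl centre within 30 mm of the rest origin in x and y and under 45 mm high, handle on the cradle (grip point 130 to 190 mm high) ((distance of each of walnut0, walnut1 from where it was at the start of the episode above 0.025 m or distance of each of walnut0, walnut2 from where it was at the start of the episode above 0.025 m or distance of each of walnut0, walnut3 from where it was at the start of the episode above 0.025 m or distance of each of walnut1, walnut2 from where it was at the start of the episode above 0.025 m or distance of each of walnut1, walnut3 from where it was at the start of the episode above 0.025 m or distance of each of walnut2, walnut3 from where it was at the start of the episode above 0.025 m) and (distance of each of chestnut0, chestnut1 from where it was at the start of the episode above 0.025 m or distance of each of chestnut0, chestnut2 from where it was at the start of the episode above 0.025 m or distance of each of chestnut0, chestnut3 from where it was at the start of the episode above 0.025 m or distance of each of chestnut1, chestnut2 from where it was at the start of the episode above 0.025 m or distance of each of chestnut1, chestnut3 from where it was at the start of the episode above 0.025 m or distance of each of chestnut2, chestnut3 from where it was at the start of the episode above 0.025 m) and horizontal distance between each of walnut0, walnut1, walnut2, walnut3, chestnut0, chestnut1, chestnut2, chestnut3 and pan below 0.097 m and z of walnut0 in the frame of pan between 0 and 0.06 m and z of walnut1 in the frame of pan between 0 and 0.06 m and z of walnut2 in the frame of pan between 0 and 0.06 m and z of walnut3 in the frame of pan between 0 and 0.06 m and z of chestnut0 in the frame of pan between 0 and 0.06 m and z of chestnut1 in the frame of pan between 0 and 0.06 m and z of chestnut2 in the frame of pan between 0 and 0.06 m and z of chestnut3 in the frame of pan between 0 and 0.06 m and x of spoon in the frame of rest between -0.03 and 0.03 m and y of spoon in the frame of rest between -0.03 and 0.03 m and z of spoon in the frame of rest below 0.045 m and z of spoon_grip in the frame of rest between 0.13 and 0.19 m and linear speed of spoon below 0.03 m/s and angular speed of spoon below 0.3 rad/s); the robot touches nothing.
It fails at once if the pan is shoved more than 25 mm (distance of pan from where it was at the start of the episode above 0.025 m).
It fails at once if the oil bottle is moved more than 30 mm or knocked over (distance of oil from where it was at the start of the episode above 0.03 m or angle between oil's own z axis and vertical above 0.5 rad).
It fails at once if the salt jar is moved more than 30 mm or knocked over (distance of saltjar from where it was at the start of the episode above 0.03 m or angle between saltjar's own z axis and vertical above 0.5 rad).
It fails at once if the blue cup is moved more than 30 mm or knocked over (distance of mug from where it was at the start of the episode above 0.03 m or angle between mug's own z axis and vertical above 0.5 rad).
It also fails if it takes over 64 s, if anything falls off the work surface, if the arm or the gripper's body presses on something with over 40 N, if the wrist force passes 120 N, or if a joint passes its speed limit or range.

## Working session

There is one attempt and no reset: what is moved stays moved. The work goes in short steps, Python scripts to look and compute and a tool call to move; the robot and the scene stay as the last step left them, time stands still between calls to the robot, and variables do not carry over. Pictures are saved under pics/ and viewed, about 8 in all and at most 12, crops included, and the job is handed in when it is done.

Besides the shell and the picture viewer there is one more tool, called as a command line: name --argument value ..., lists and objects as JSON in quotes. play_rows: Moves the arm, as the interface text tells. Its arguments: {"type":"object","properties":{"plan":{"type":"array","items":{"type":"array"}},"hand":{"type":"number"},"newtons":{"type":"number"}},"required":["plan"]}

```bash
mkdir -p pics; cat > h.py <<'E'
from bench import *
import numpy as np, cv2
def shot(cam,name,crop=None,scale=1):
    c=capture(cam); im=c["frame"][:,:,::-1].copy()
    np.savez('pics/'+name+'.npz',K=c["intrinsics"],k1=c["k1"],R=c["R"],t=c["t"])
    cv2.imwrite('pics/'+name+'_full.png',im)
    if crop: x0,y0,x1,y1=crop; im=im[y0:y1,x0:x1]
    im=cv2.resize(im,None,fx=scale,fy=scale,interpolation=cv2.INTER_CUBIC)
    cv2.imwrite('pics/'+name+'.png',im); return c
def ray(c,u,v):
    K=np.array(c["K"] if "K" in c else c["intrinsics"]);k1=float(c["k1"])
    d=np.linalg.inv(K)@[u,v,1]; p=d[:2].copy();
    for _ in range(20): p=d[:2]/(1+k1*(p@p))
    R=np.array(c["R"]); o=-R.T@c["t"]; return o,R.T@np.array([p[0],p[1],1])
def atz(c,u,v,z):
    o,d=ray(c,u,v); return o+d*(z-o[2])/d[2]
def proj(c,X):
    K=np.array(c["K"] if "K" in c else c["intrinsics"]);p=np.array(c["R"])@X+c["t"];p=p[:2]/p[2]
    p=p*(1+float(c["k1"])*(p@p)); return K[:2,:2]@p+K[:2,2]
def tri(c1,p1,c2,p2):
    o1,d1=ray(c1,*p1);o2,d2=ray(c2,*p2)
    s=np.linalg.lstsq(np.c_[d1,-d2],o2-o1,rcond=None)[0]
    a=o1+s[0]*d1;b=o2+s[1]*d2; return (a+b)/2,np.linalg.norm(a-b)
E
python3 - <<'E'
from h import *
print(state())
for n in("scene","top"):
    c=shot(n,n+"0"); print(n,c["k1"],c["intrinsics"],-c["R"].T@c["t"],c["R"])
E
```

```text
{'time': 0.0, 'joint_pos': array([-1.42501847e+00,  2.76593095e-01,  1.50608125e+00, -2.95871240e-06,
        1.36070269e+00, -1.21006231e-01]), 'dq': array([ 5.77989240e-04,  3.40133422e-04,  5.49243789e-05, -7.82107913e-04,
       -9.43819256e-04, -4.36890304e-04]), 'effort': array([-2.67495016e-04, -4.04585731e+01, -2.37232769e+01,  7.03971740e-02,
        3.44339199e-02, -1.28503771e-04]), 'tcp_pos': array([ 0.15149749, -0.55411372,  0.2046265 ]), 'tcp_rot': array([-8.92106057e-04,  9.91116030e-01,  1.32997068e-01, -1.24966872e-05]), 'contact_force': array([-1.04417836,  0.31329043,  0.21324987]), 'moment': array([0.01199479, 0.00800797, 0.05656033]), 'gripper_width': 0.09401958036999897}
scene -0.15698981921308627 [[534.20029823   0.         312.42283823]
 [  0.         534.20029823 239.68132463]
 [  0.           0.           1.        ]] [ 1.42747051 -0.18248895  0.78978012] [[ 0.20738709  0.97800379 -0.02234247]
 [ 0.56600439 -0.13858746 -0.81267001]
 [-0.79789074  0.15589133 -0.58229569]]
top -0.07293980469394992 [[486.81675845   0.         324.02952495]
 [  0.         486.81675845 241.8022729 ]
 [  0.           0.           1.        ]] [ 0.27152433 -0.01862196  1.29102107] [[-0.01588091 -0.99940124 -0.03074013]
 [-0.98241628  0.0213162  -0.18548283]
 [ 0.18602703  0.02725397 -0.98216657]]
```

View pics/scene0.png

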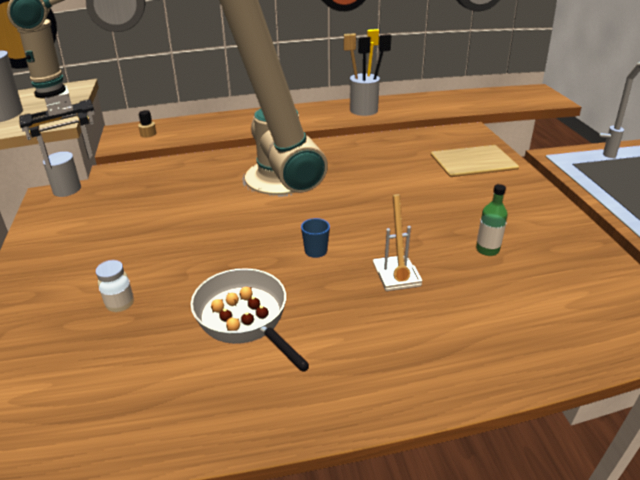

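View pics/top0.png

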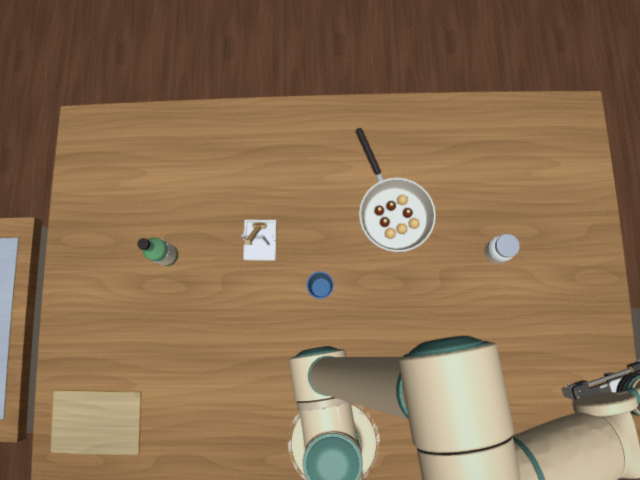

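The top view shows the pan at about (397,214) with its handle end at (360,131). The rest is at (260,240), the oil bottle at (160,250), the cup at (320,285) and the jar at (503,248). I'll enlarge the rest and the pan.

```bash
python3 - <<'E'
import cv2,numpy as np
t=cv2.imread('pics/top0.png');s=cv2.imread('pics/scene0.png')
z=lambda i,x,y,w,h,f:cv2.resize(i[y:y+h,x:x+w],None,fx=f,fy=f,interpolation=cv2.INTER_CUBIC)
a=np.hstack([z(t,230,210,66,60,6)[:, :400],z(s,360,190,67,110,6)[:, :400]][:1]+[z(t,345,120,100,140,4)])if 0 else None
A=np.zeros((600,800,3),np.uint8)
A[0:300,0:400]=z(t,235,210,50,37,8)[:300].copy().repeat(1,0)[:296].tolist() and cv2.resize(t[210:270,230:310],(400,300),interpolation=cv2.INTER_CUBIC) # 5x, origin 230,210
A[300:600,0:400]=cv2.resize(t[120:270,345:445][0:150],(200,300),interpolation=cv2.INTER_CUBIC).repeat(1,1) if 0 else cv2.resize(t[170:260,340:460],(400,300),interpolation=cv2.INTER_CUBIC) # 3.333x origin 340,170
A[:,400:]=cv2.resize(s[187:292,360:430],(400,600),interpolation=cv2.INTER_CUBIC) # 5.714x origin 360,187
cv2.imwrite('pics/c1.png',A)
E
```

```text
(no output)
```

View pics/c1.png

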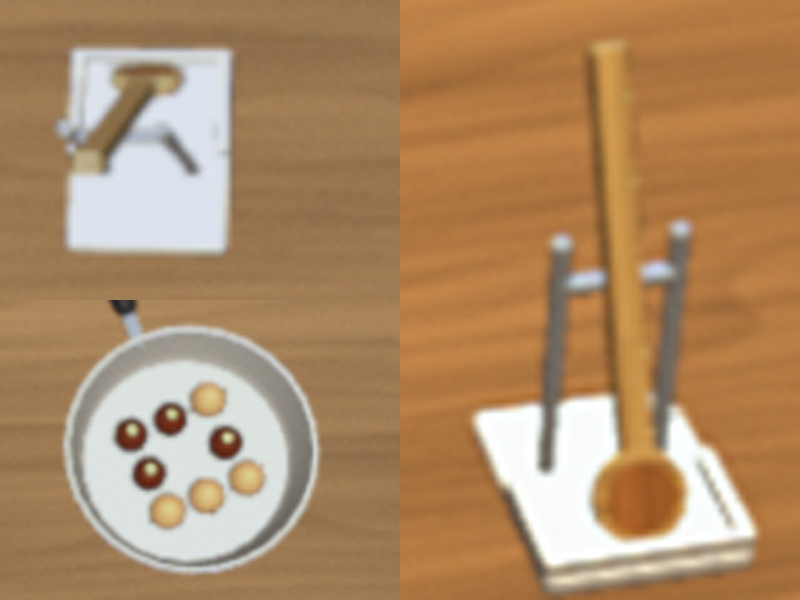

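```bash
python3 - <<'E'
from h import *
T=np.load('pics/top0.npz');S=np.load('pics/scene0.npz')
C=[(244.4,220),(276.2,220),(275.2,260),(243.2,259.4)]
P=[atz(T,*p,z) for p,z in zip(C,(.018,.018,.01,.01))]
for p in P: print('rest',p.round(4))
print('front-back dir',np.degrees(np.arctan2(*((P[0]+P[1]-P[2]-P[3])[[1,0]]))), np.linalg.norm(P[0]-P[1]),np.linalg.norm(P[0]-P[3]))
e=tri(T,(248,242),S,(396.7,194.9));print('end',e)
b=atz(S,402,274,.031);print('bowl',b, atz(T,230+147/5,210+76/5,.028))
print('rim',atz(T,397.5,214.6,.048)); 
for u,v in((65,450),(318,450),(190,325),(190,572)): print(atz(T,340+u/3.333,170+(v-300)/3.333,.048).round(4))
pc=atz(T,397.5,214.6,.048); h=atz(T,360,131,.074); h2=atz(S,303,365,.07);print('hend',h,h2,np.linalg.norm(h-pc),np.degrees(np.arctan2(*(h-pc)[[1,0]])))
print('panS',atz(S,239,301,.048))
for n,u,v in(('jar',508,244),('mug',320,283)):print(n,atz(T,u,v,.09))
print('oil',atz(T,168,257,.0),atz(S,489,252,0)); print('mug', atz(S,316,252,0))
E
```

```text
rest [0.5773 0.2312 0.018 ]
rest [0.5752 0.1447 0.018 ]
rest [0.4675 0.1482 0.01  ]
rest [0.4709 0.2344 0.01  ]
front-back dir -1.7789127175755712 0.0864915861185673 0.10681177116219183
end (array([0.4840947 , 0.19016954, 0.18908823]), np.float64(0.003596429094163746))
bowl [0.56429836 0.1880035  0.031     ] [0.5596627  0.18854244 0.028     ]
rim [ 0.57530045 -0.17782115  0.048     ]
[ 0.5765 -0.0783  0.048 ]
[ 0.572 -0.277  0.048]
[ 0.6769 -0.1812  0.048 ]
[ 0.4771 -0.1722  0.048 ]
hend [ 0.80041875 -0.08550987  0.074     ] [ 0.80681705 -0.08423861  0.07      ] 0.24469494671231892 22.296413094707717
panS [ 0.58839464 -0.17720493  0.048     ]
jar [ 0.48338859 -0.44649679  0.09      ]
mug [0.395496   0.02632593 0.09      ]
oil [0.48304768 0.44431837 0.        ] [0.50032202 0.44242964 0.        ]
mug [0.39825341 0.02671108 0.        ]
```

play_rows --plan '[[[0,0,-3],0.149],[[0,0,-3],0.149],[[1,-2.5,0],0],[[2.2,-5.2,0],0],[[2.2,-5.2,0],0]]' --hand 5 --newtons 40

```text
time: 0.72
tcp_pos: [0.2107, -0.4267, 0.2633]
tcp_rot: [-0.004, 1.0, -0.023, -0.001]
contact_force: [0.4, 0.1, -0.0]
gripper_width: 0.0511
```

```bash
cat >> h.py <<'E'
def delta(target,yawdeg):
    """tool-axes shift in cm and spin to reach TCP target, tool x at yaw"""
    from scipy.spatial.transform import Rotation as Ro
    s=state(); w,x,y,z=s["tcp_rot"]; R=Ro.from_quat([x,y,z,w]).as_matrix()
    yaw=np.degrees(np.arctan2(R[1,0],R[0,0]))
    print('t',round(s["time"],2),'tcp',s["tcp_pos"].round(4),'yaw',yaw.round(2),'tilt',R[:,2].round(3),'w',round(s["gripper_width"],4),'F',s["contact_force"].round(1))
    print('shift cm',(R.T@(np.array(target)-s["tcp_pos"])*100).round(2),'spin',round(np.radians(yaw-yawdeg),3))
E
python3 - <<'E'
from h import *
delta([.494,.1905,.235],-1.8)
T=np.load('pics/top0.npz')
pc=np.array([.5753,-.178]);a=np.radians(22.2);M=np.array([[np.cos(a),np.sin(a)],[-np.sin(a),np.cos(a)]])
for n,u,v in(('w',208,399),('w',247,477),('w',206,495),('w',168,511),('c',131,434),('c',170,418),('c',226,442),('c',150,473)):
    p=atz(T,340+u/3.333,170+(v-300)/3.333,.019)[:2]; print(n,p.round(3),(M@(p-pc)).round(3))
E
```

```text
t 0.72 tcp [ 0.2107 -0.4267  0.2633] yaw -2.67 tilt [-0.001  0.007 -1.   ] w 0.0511 F [ 0.4  0.1 -0. ]
shift cm [ 25.42 -62.96   3.26] spin -0.015
w [ 0.623 -0.197] [ 0.038 -0.035]
w [ 0.558 -0.225] [-0.034 -0.037]
w [ 0.544 -0.191] [-0.034 -0.   ]
w [ 0.532 -0.16 ] [-0.034  0.033]
c [ 0.596 -0.133] [0.036 0.034]
c [ 0.608 -0.165] [ 0.035 -0.001]
c [ 0.587 -0.209] [-0.001 -0.034]
c [ 0.563 -0.147] [0.    0.033]
```

play_rows --plan '[[[2.1,-5.2,0],0],[[2.1,-5.2,0],0],[[2.1,-5.2,0],0],[[2.1,-5.2,0],0],[[2.1,-5.2,0],0]]'

```text
time: 1.35
tcp_pos: [0.3298, -0.1628, 0.264]
tcp_rot: [-0.005, 1.0, -0.025, -0.0]
contact_force: [0.4, -0.4, -0.1]
gripper_width: 0.0497
```

play_rows --plan '[[[2.1,-5.2,0],0],[[2.1,-5.2,0],0],[[2.1,-5.2,0],0],[[2.1,-5.2,0],0],[[0,0,0],0]]'

```text
time: 1.98
tcp_pos: [0.426, 0.0513, 0.2652]
tcp_rot: [-0.005, 1.0, -0.022, 0.0]
contact_force: [-1.0, -0.9, -0.9]
gripper_width: 0.0501
```

```bash
python3 -c "
from h import *
delta([.494,.1905,.235],-1.8)"
```

```text
t 1.98 tcp [0.426  0.0513 0.2652] yaw -2.54 tilt [ 0.001  0.01  -1.   ] w 0.0501 F [-1.  -0.9 -0.9]
shift cm [  6.18 -14.18   3.15] spin -0.013
```

play_rows --plan '[[[2.1,-4.8,0],-0.013],[[2.1,-4.8,0],0],[[2,-4.6,0],0],[[0,0,0],0],[[0,0,0],0]]'

```text
time: 2.6
tcp_pos: [0.4935, 0.1878, 0.2644]
tcp_rot: [-0.001, 1.0, -0.018, -0.002]
contact_force: [0.0, 0.6, -1.2]
gripper_width: 0.0501
```

```bash
python3 -c "
from h import *
delta([.494,.1905,.141],-1.8)
shot('scene','s1',(330,60,490,300),1)
t=cv2.imread('pics/s1_full.png')[110:290,330:470];cv2.imwrite('pics/s1.png',cv2.resize(t,None,fx=3.3,fy=3.3,interpolation=cv2.INTER_CUBIC))"
```

```text
t 2.6 tcp [0.4935 0.1878 0.2644] yaw -2.09 tilt [-0.004  0.002 -1.   ] w 0.0501 F [ 0.   0.6 -1.2]
shift cm [ 0.09 -0.24 12.34] spin -0.005
```

View pics/s1.png

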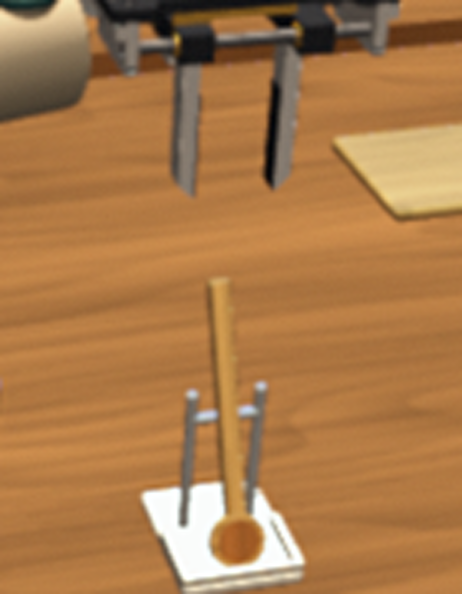

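The open fingers straddle the handle, with the handle end at (219,283) in the crop. I'll descend and close.

play_rows --plan '[[[0,-0.2,4],0],[[0,0,4],0],[[0.1,0,3],0],[[0,0,1.3],0],[[0,0,0],0]]'

```text
time: 3.28
tcp_pos: [0.4938, 0.1823, 0.1412]
tcp_rot: [-0.001, 1.0, -0.023, 0.001]
contact_force: [-0.2, 1.1, 0.2]
gripper_width: 0.0499
```

```bash
python3 -c "
from h import *
delta([.494,.1905,.141],-1.8)"
```

```text
t 3.27 tcp [0.4938 0.1823 0.1412] yaw -2.65 tilt [ 0.001  0.001 -1.   ] w 0.0499 F [-0.2  1.1  0.2]
shift cm [-0.02 -0.82  0.02] spin -0.015
```

play_rows --plan '[[[0,-0.8,0],-0.015],[[0,0,0],0]]'

```text
time: 3.52
tcp_pos: [0.4958, 0.1906, 0.1437]
tcp_rot: [-0.001, 1.0, -0.016, 0.003]
contact_force: [-1.1, -0.0, 0.7]
gripper_width: 0.0503
```

```bash
python3 -c "
from h import *
delta([.494,.1905,.141],-1.8)
shot('scene','s2'); shot('top','t2')
a=cv2.imread('pics/s2_full.png')[150:290,340:460];b=cv2.imread('pics/t2_full.png')[190:270,220:300]
cv2.imwrite('pics/s2.png',np.hstack([cv2.resize(a,(430,500),interpolation=cv2.INTER_CUBIC),cv2.resize(b,(360,500))]))"
```

```text
t 3.52 tcp [0.4958 0.1906 0.1437] yaw -1.79 tilt [ 0.006  0.003 -1.   ] w 0.0503 F [-1.1 -0.   0.7]
shift cm [-0.18  0.02  0.27] spin 0.0
```

View pics/s2.png

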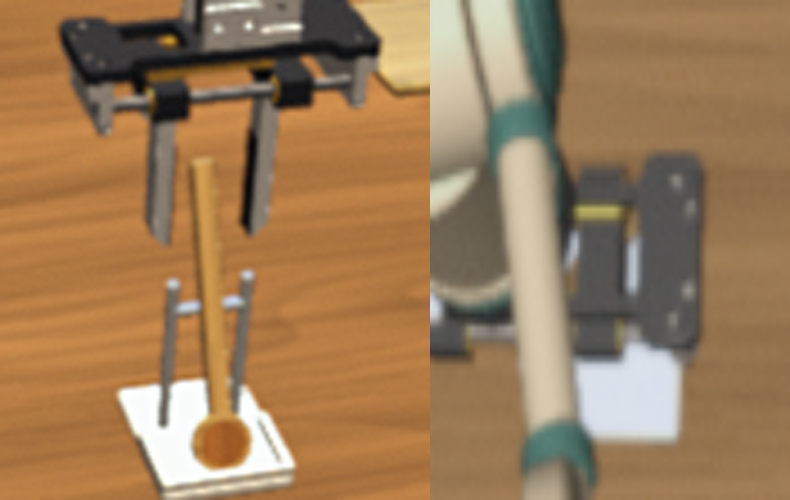

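The handle sits midway between the fingers (inner faces at about 170 and 247, handle at 205), so I'll close the gripper.

play_rows --plan '[[[0,0,0.2],0],[[0,0,0],0],[[0,0,0],0],[[0,0,0],0],[[0,0,0],0]]' --hand 0.5 --newtons 45

```text
time: 4.25
tcp_pos: [0.4959, 0.1906, 0.1419]
tcp_rot: [-0.001, 1.0, -0.015, 0.003]
contact_force: [-1.2, 0.4, 0.1]
gripper_width: 0.0139
```

```bash
python3 -c "
from h import *
delta([.494,.1905,.241],-1.8)"
```

```text
t 4.25 tcp [0.4959 0.1906 0.1419] yaw -1.77 tilt [ 0.006  0.002 -1.   ] w 0.0139 F [-1.2  0.4  0.1]
shift cm [-0.13 -0.01 -9.91] spin 0.0
```

play_rows --plan '[[[0,0,-2],0],[[0,0,-3],0],[[0,0,-3],0],[[0,0,0],0]]'

```text
time: 4.75
tcp_pos: [0.4948, 0.1902, 0.2227]
tcp_rot: [-0.001, 1.0, -0.016, 0.002]
contact_force: [0.4, -0.1, -0.6]
gripper_width: 0.0139
```

play_rows --plan '[[[0,3,0],0],[[0.2,5,0],0],[[0.2,5,0],0],[[0.2,5,0],0],[[0.2,5,0],0]]'

```text
time: 5.38
tcp_pos: [0.4926, -0.0427, 0.2144]
tcp_rot: [-0.002, 1.0, -0.012, -0.003]
contact_force: [1.2, 0.7, -0.9]
gripper_width: 0.0138
```

play_rows --plan '[[[0.2,5,0],0],[[0.2,4,0],0],[[0.2,3,0],0],[[0,0,0],0],[[0,0,0],0]]'

```text
time: 6.0
tcp_pos: [0.491, -0.168, 0.2054]
tcp_rot: [-0.004, 1.0, -0.015, -0.009]
contact_force: [-0.0, 0.6, -1.4]
gripper_width: 0.0139
```

```bash
python3 -c "
from h import *
delta([.51,-.176,.222],-1.8)"
```

```text
t 6.0 tcp [ 0.491  -0.168   0.2054] yaw -1.68 tilt [-0.018  0.009 -1.   ] w 0.0139 F [-0.   0.6 -1.4]
shift cm [ 1.89  0.73 -1.7 ] spin 0.002
```

play_rows --plan '[[[1,0.4,-0.8],0],[[0.9,0.4,-0.8],0],[[0,0,0],0]]'

```text
time: 6.38
tcp_pos: [0.512, -0.1747, 0.222]
tcp_rot: [-0.005, 1.0, -0.013, -0.009]
contact_force: [-0.3, -0.6, 0.3]
gripper_width: 0.0137
```

```bash
python3 -c "
from h import *
delta([.51,-.176,.222],-1.8)
shot('scene','s3'); shot('top','t3')
a=cv2.imread('pics/s3_full.png')[180:350,180:320];b=cv2.imread('pics/t3_full.png')[165:265,345:445]
cv2.imwrite('pics/s3.png',np.hstack([cv2.resize(a,(420,510),interpolation=cv2.INTER_CUBIC),cv2.resize(b,(380,510))]))"
```

```text
t 6.38 tcp [ 0.512  -0.1747  0.222 ] yaw -1.49 tilt [-0.017  0.01  -1.   ] w 0.0137 F [-0.3 -0.6  0.3]
shift cm [-0.2   0.13  0.  ] spin 0.005
```

View pics/s3.png

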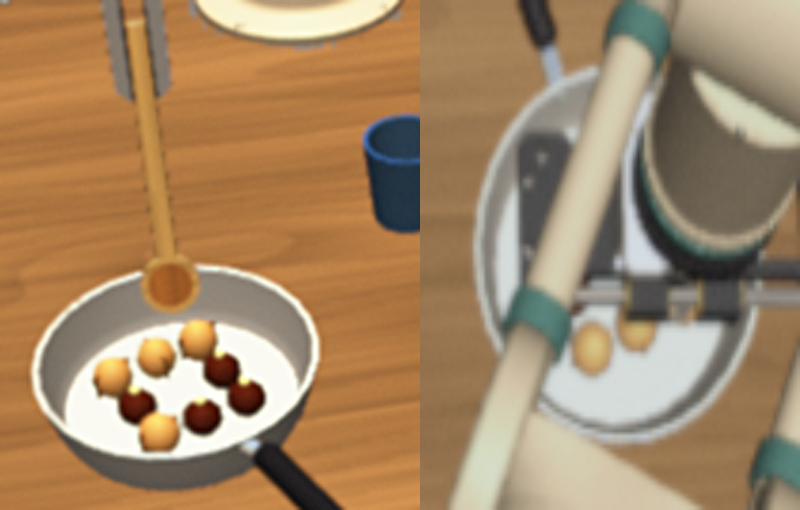

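```bash
python3 -c "
from h import *
S=np.load('pics/s3.npz')
w,x,y,z=state()['tcp_rot']
from scipy.spatial.transform import Rotation as Ro
R=Ro.from_quat([x,y,z,w]).as_matrix();
f=lambda X:((proj(S,np.array(X))-180)*3).round(0)
b=state()['tcp_pos']+R@[.060,0,.114];print('bowl',b,f(b),'meas 170,285')
for c in((.5753,-.178),(.580,-.178),(.575,-.173)):
  q=np.array([f([c[0]+.1*np.cos(t),c[1]+.1*np.sin(t),.048]) for t in np.linspace(0,6.28,60)]);print(c,q.min(0),q.max(0),'meas 33,265 320,458')
"
```

```text
bowl [ 0.56855116 -0.17469262  0.10618003] [169. 280.] meas 170,285
(0.5753, -0.178) [ 31. 262.] [317. 454.] meas 33,265 320,458
(0.58, -0.178) [ 31. 265.] [318. 459.] meas 33,265 320,458
(0.575, -0.173) [ 38. 260.] [324. 452.] meas 33,265 320,458
```

Bowl and pan agree with the model to a few mm. The bowl hangs over the empty middle of the nut ring, so I'll descend there.

play_rows --plan '[[[0,0.2,2.5],0],[[0,0.1,2.2],0],[[0,0,1.5],0],[[0,0,0.8],0],[[0,0,0],0]]'

```text
time: 7.1
tcp_pos: [0.5091, -0.1757, 0.1499]
tcp_rot: [-0.005, 1.0, -0.013, -0.009]
contact_force: [0.1, -0.2, -0.5]
gripper_width: 0.0137
```

```bash
cat >> h.py <<'E'
def bowl():
    from scipy.spatial.transform import Rotation as Ro
    s=state();w,x,y,z=s['tcp_rot'];R=Ro.from_quat([x,y,z,w]).as_matrix()
    b=s['tcp_pos']+R@[.061,0,.1145]
    a=np.radians(22.2);M=np.array([[np.cos(a),np.sin(a)],[-np.sin(a),np.cos(a)]]);q=M@(b[:2]-[.577,-.1775])*1000
    print('t',round(s['time'],2),'bowl in pan mm',q.round(1),'z',(b[2]*1000).round(1),'r',np.hypot(*q).round(1),'ang',np.degrees(np.arctan2(q[1],q[0])).round(1),'F',s['contact_force'].round(1),'tilt',R[:,2].round(3))
    return q,b,R,M,s
def plan(angs,r=43,z=.034):
    """tool shifts (cm) from here through circle angles (deg in pan frame)"""
    q,b,R,M,s=bowl(); p=b
    for a in angs:
        n=np.r_[M.T@(r*np.array([np.cos(np.radians(a)),np.sin(np.radians(a))])/1000)+[.577,-.1775],z]
        print(a,(R.T@(n-p)*100).round(2).tolist()); p=n
E
python3 -c "
from h import *
plan([0])
plan(range(0,-370,-12))"
```

```text
t 7.1 bowl in pan mm [-7.8  4.7] z 34.3 r 9.1 ang 148.9 F [ 0.1 -0.2 -0.5] tilt [-0.018  0.01  -1.   ]
0 [4.84, -1.61, -0.04]
t 7.1 bowl in pan mm [-7.8  4.7] z 34.3 r 9.1 ang 148.9 F [ 0.1 -0.2 -0.5] tilt [-0.018  0.01  -1.   ]
0 [4.84, -1.61, -0.04]
-12 [0.27, 0.86, -0.01]
-24 [0.09, 0.89, -0.01]
-36 [-0.1, 0.89, -0.01]
-48 [-0.28, 0.85, -0.0]
-60 [-0.45, 0.78, 0.0]
-72 [-0.61, 0.66, 0.0]
-84 [-0.73, 0.52, 0.01]
-96 [-0.82, 0.36, 0.01]
-108 [-0.88, 0.18, 0.01]
-120 [-0.9, -0.01, 0.02]
-132 [-0.88, -0.19, 0.02]
-144 [-0.82, -0.37, 0.02]
-156 [-0.72, -0.53, 0.02]
-168 [-0.6, -0.67, 0.02]
-180 [-0.44, -0.78, 0.02]
-192 [-0.27, -0.86, 0.01]
-204 [-0.09, -0.89, 0.01]
-216 [0.1, -0.89, 0.01]
-228 [0.28, -0.85, 0.0]
-240 [0.45, -0.78, -0.0]
-252 [0.61, -0.66, -0.0]
-264 [0.73, -0.52, -0.01]
-276 [0.82, -0.36, -0.01]
-288 [0.88, -0.18, -0.01]
-300 [0.9, 0.01, -0.02]
-312 [0.88, 0.19, -0.02]
-324 [0.82, 0.37, -0.02]
-336 [0.72, 0.53, -0.02]
-348 [0.6, 0.67, -0.02]
-360 [0.44, 0.78, -0.02]
```

play_rows --plan '[[[0.9,-0.3,0],0],[[0.9,-0.3,0],0],[[0.9,-0.3,0],0],[[0.8,-0.3,0],0],[[0.8,-0.3,0],0]]'

```text
time: 7.72
tcp_pos: [0.5572, -0.1614, 0.1514]
tcp_rot: [-0.004, 1.0, -0.013, -0.007]
contact_force: [0.3, -0.0, -0.6]
gripper_width: 0.0138
```

```bash
python3 -c "
from h import *
plan(range(0,-100,-12))"
```

```text
t 7.72 bowl in pan mm [42.5 -0.6] z 36.0 r 42.5 ang -0.8 F [ 0.3 -0.  -0.6] tilt [-0.014  0.008 -1.   ]
0 [0.03, -0.08, 0.21]
-12 [0.27, 0.86, -0.01]
-24 [0.09, 0.89, -0.01]
-36 [-0.1, 0.89, -0.01]
-48 [-0.28, 0.85, -0.0]
-60 [-0.45, 0.78, 0.0]
-72 [-0.61, 0.66, 0.0]
-84 [-0.73, 0.52, 0.01]
-96 [-0.82, 0.36, 0.01]
```

play_rows --plan '[[[0.2,0.8,0.1],0],[[0.1,0.9,0.1],0],[[-0.1,0.9,0],0],[[-0.3,0.85,0],0],[[-0.45,0.8,0],0]]'

```text
time: 8.35
tcp_pos: [0.5509, -0.2051, 0.1494]
tcp_rot: [-0.005, 1.0, -0.012, -0.007]
contact_force: [-0.1, 0.2, -0.1]
gripper_width: 0.0139
```

play_rows --plan '[[[-0.6,0.65,0],0],[[-0.75,0.5,0],0],[[-0.8,0.35,0],0]]'

```text
time: 8.72
tcp_pos: [0.5268, -0.2211, 0.1493]
tcp_rot: [-0.005, 1.0, -0.013, -0.007]
contact_force: [-0.5, -0.9, -0.6]
gripper_width: 0.0136
```

```bash
python3 -c "
from h import *
plan(range(-96,-200,-12))"
```

```text
t 8.72 bowl in pan mm [ -8.1 -44.1] z 34.0 r 44.8 ang -100.4 F [-0.5 -0.9 -0.6] tilt [-0.014  0.011 -1.   ]
-96 [0.28, -0.27, -0.0]
-108 [-0.88, 0.18, 0.01]
-120 [-0.9, -0.01, 0.01]
-132 [-0.88, -0.19, 0.01]
-144 [-0.82, -0.37, 0.02]
-156 [-0.72, -0.53, 0.02]
-168 [-0.6, -0.67, 0.02]
-180 [-0.44, -0.78, 0.01]
-192 [-0.27, -0.86, 0.01]
```

play_rows --plan '[[[-0.8,0.0,0],0],[[-0.85,-0.05,0],0],[[-0.85,-0.2,0],0],[[-0.8,-0.4,0],0],[[-0.7,-0.5,0],0]]'

```text
time: 9.35
tcp_pos: [0.484, -0.2082, 0.1502]
tcp_rot: [-0.005, 1.0, -0.013, -0.007]
contact_force: [0.3, 0.6, -0.9]
gripper_width: 0.0139
```

play_rows --plan '[[[-0.6,-0.65,0],0],[[-0.45,-0.75,0],0],[[-0.25,-0.8,0],0]]'

```text
time: 9.72
tcp_pos: [0.4768, -0.1871, 0.1528]
tcp_rot: [-0.002, 1.0, -0.013, 0.0]
contact_force: [3.9, -1.6, 0.2]
gripper_width: 0.0139
```

```bash
python3 -c "
from h import *
plan(range(-192,-300,-12))"
```

```text
t 9.72 bowl in pan mm [-40.3   4.8] z 38.4 r 40.6 ang 173.3 F [ 3.9 -1.6  0.2] tilt [ 0.001  0.003 -1.   ]
-192 [-0.33, -0.31, 0.44]
-204 [-0.09, -0.89, 0.0]
-216 [0.1, -0.89, 0.0]
-228 [0.28, -0.85, 0.0]
-240 [0.45, -0.78, 0.0]
-252 [0.6, -0.67, 0.0]
-264 [0.73, -0.52, 0.0]
-276 [0.82, -0.36, 0.0]
-288 [0.88, -0.18, 0.0]
```

play_rows --plan '[[[0.1,-0.8,0.2],0],[[0.1,-0.8,0.1],0],[[0.2,-0.85,0],0],[[0.35,-0.8,0],0],[[0.45,-0.75,0],0]]'

```text
time: 10.35
tcp_pos: [0.4855, -0.1445, 0.1495]
tcp_rot: [-0.001, 1.0, -0.012, -0.005]
contact_force: [-1.2, -2.1, 0.8]
gripper_width: 0.0139
```

```bash
python3 -c "
from h import *
plan(range(-240,-372,-12),40)"
```

```text
t 10.35 bowl in pan mm [-17.3  41.4] z 34.3 r 44.9 ang 112.7 F [-1.2 -2.1  0.8] tilt [-0.01   0.003 -1.   ]
-240 [0.03, 0.73, 0.03]
-252 [0.56, -0.62, -0.0]
-264 [0.68, -0.49, -0.01]
-276 [0.77, -0.33, -0.01]
-288 [0.82, -0.17, -0.01]
-300 [0.84, 0.01, -0.01]
-312 [0.82, 0.18, -0.01]
-324 [0.76, 0.35, -0.01]
-336 [0.67, 0.5, -0.01]
-348 [0.56, 0.63, -0.01]
-360 [0.41, 0.73, -0.01]
```

play_rows --plan '[[[0.6,-0.3,0],0],[[0.7,-0.25,0],0],[[0.75,-0.2,0],0],[[0.8,-0.15,0],0],[[0.8,0.0,0],0]]'

```text
time: 10.98
tcp_pos: [0.514, -0.135, 0.1485]
tcp_rot: [-0.001, 1.0, -0.011, -0.017]
contact_force: [-0.8, -0.7, -1.4]
gripper_width: 0.0137
```

```bash
python3 -c "
from h import *
plan(range(-312,-372,-12),40)"
```

```text
t 10.97 bowl in pan mm [10.3 40.5] z 32.1 r 41.8 ang 75.8 F [-0.8 -0.7 -1.4] tilt [-0.033  0.002 -0.999]
-312 [1.93, 0.33, -0.26]
-324 [0.76, 0.35, -0.03]
-336 [0.67, 0.5, -0.02]
-348 [0.55, 0.63, -0.02]
-360 [0.41, 0.73, -0.01]
```

play_rows --plan '[[[0.8,0,-0.1],0],[[0.8,0.1,-0.1],0],[[0.8,0.2,0],0],[[0.75,0.4,0],0],[[0.6,0.6,0],0]]'

```text
time: 11.6
tcp_pos: [0.5542, -0.1482, 0.1475]
tcp_rot: [-0.002, 1.0, -0.011, -0.017]
contact_force: [-0.2, 1.6, 0.1]
gripper_width: 0.0136
```

```bash
python3 -c "
from h import *
plan(range(-348,-480,-12),40)
shot('scene','s4'); shot('top','t4')
a=cv2.imread('pics/s4_full.png')[180:350,180:320];b=cv2.imread('pics/t4_full.png')[165:265,345:445]
cv2.imwrite('pics/s4.png',np.hstack([cv2.resize(a,(420,510),interpolation=cv2.INTER_CUBIC),cv2.resize(b,(380,510))]))"
```

```text
t 11.6 bowl in pan mm [42.4 13.5] z 30.9 r 44.5 ang 17.7 F [-0.2  1.6  0.1] tilt [-0.035  0.005 -0.999]
-348 [-0.11, 0.61, -0.31]
-360 [0.41, 0.73, -0.02]
-372 [0.25, 0.8, -0.01]
-384 [0.08, 0.83, -0.01]
-396 [-0.1, 0.83, -0.0]
-408 [-0.27, 0.79, 0.01]
-420 [-0.43, 0.72, 0.01]
-432 [-0.57, 0.62, 0.02]
-444 [-0.68, 0.48, 0.02]
-456 [-0.77, 0.33, 0.03]
-468 [-0.82, 0.17, 0.03]
```

View pics/s4.png

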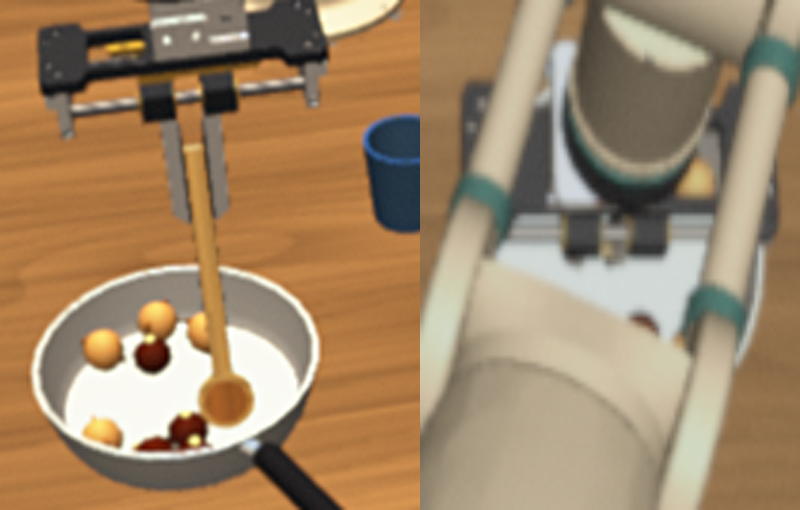

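The pan has not moved and the nuts are inside it, now out along the wall. The bowl is at (225,398) in the crop, at the handle side. Now the second turn.

play_rows --plan '[[[-0.1,0.7,-0.2],0],[[0.2,0.8,0],0],[[0.1,0.85,0],0],[[0,0.85,0],0],[[-0.1,0.8,0],0]]'

```text
time: 12.32
tcp_pos: [0.5516, -0.1815, 0.1498]
tcp_rot: [-0.012, 1.0, -0.011, -0.02]
contact_force: [-3.1, 10.4, 8.7]
gripper_width: 0.014
```

```bash
python3 -c "
from h import *
S=np.load('pics/s4.npz')
for b in ((.6113,-.1490,.0309),(.6113,-.149,.036),(.6153,-.149,.031)): print(((proj(S,np.array(b))-180)*3).round(0))
plan(range(-396,-490,-12),42)"
```

```text
[224. 397.]
[223. 392.]
[224. 401.]
t 12.32 bowl in pan mm [ 27.8 -14. ] z 33.0 r 31.1 ang -26.7 F [-3.1 10.4  8.7] tilt [-0.04   0.025 -0.999]
-396 [0.99, 0.73, -0.16]
-408 [-0.28, 0.83, -0.01]
-420 [-0.45, 0.76, -0.0]
-432 [-0.59, 0.65, 0.01]
-444 [-0.72, 0.51, 0.02]
-456 [-0.81, 0.35, 0.02]
-468 [-0.86, 0.17, 0.03]
-480 [-0.88, -0.01, 0.04]
```

play_rows --plan '[[[-0.4,-0.4,-0.4],0],[[-0.3,0,-0.2],0]]'

```text
time: 12.58
tcp_pos: [0.5447, -0.1789, 0.1564]
tcp_rot: [-0.011, 1.0, -0.011, -0.02]
contact_force: [0.6, -0.2, -0.2]
gripper_width: 0.0137
```

```bash
python3 -c "
from h import *
plan(range(-396,-490,-12),34)
shot('scene','s5')
a=cv2.imread('pics/s5_full.png')[180:350,180:320]
cv2.imwrite('pics/s5.png',cv2.resize(a,(490,595),interpolation=cv2.INTER_CUBIC))"
```

```text
t 12.57 bowl in pan mm [22.3 -9.2] z 39.6 r 24.1 ang -22.4 F [ 0.6 -0.2 -0.2] tilt [-0.039  0.023 -0.999]
-396 [0.93, 0.79, 0.51]
-408 [-0.23, 0.67, -0.01]
-420 [-0.36, 0.61, 0.0]
-432 [-0.48, 0.52, 0.01]
-444 [-0.58, 0.41, 0.01]
-456 [-0.65, 0.28, 0.02]
-468 [-0.7, 0.14, 0.02]
-480 [-0.71, -0.01, 0.03]
```

View pics/s5.png

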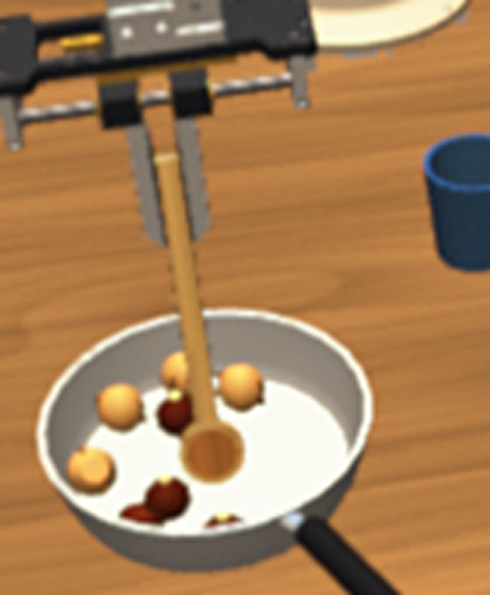

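```bash
python3 -c "
from h import *
S=np.load('pics/s5.npz')
q,b,*_=bowl();print(b,((proj(S,b)-180)*3.5).round(0),'meas 212,450')
plan(range(-48,-210,-12),31,.036)"
```

```text
t 12.62 bowl in pan mm [22.  -9.3] z 39.8 r 23.8 ang -23.0 F [-0.6 -0.1 -0.6] tilt [-0.039  0.023 -0.999]
[ 0.60084657 -0.1778266   0.03979843] [209. 448.] meas 212,450
t 12.62 bowl in pan mm [22.  -9.3] z 39.8 r 23.8 ang -23.0 F [-0.6 -0.1 -0.6] tilt [-0.039  0.023 -0.999]
-48 [0.45, 1.31, 0.33]
-60 [-0.33, 0.56, 0.0]
-72 [-0.44, 0.48, 0.01]
-84 [-0.53, 0.38, 0.01]
-96 [-0.59, 0.26, 0.02]
-108 [-0.63, 0.13, 0.02]
-120 [-0.65, -0.01, 0.03]
-132 [-0.63, -0.14, 0.03]
-144 [-0.59, -0.27, 0.03]
-156 [-0.52, -0.39, 0.03]
-168 [-0.43, -0.49, 0.03]
-180 [-0.32, -0.56, 0.02]
-192 [-0.19, -0.62, 0.02]
-204 [-0.06, -0.64, 0.02]
```

Spoon still firm in the grip (model vs image within 1 mm).

play_rows --plan '[[[0.0,0.5,0.1],0],[[0.0,0.5,0.1],0],[[-0.2,0.55,0.1],0],[[-0.4,0.5,0],0],[[-0.5,0.45,0],0]]'

```text
time: 13.25
tcp_pos: [0.5361, -0.197, 0.1573]
tcp_rot: [-0.019, 1.0, -0.01, -0.015]
contact_force: [-0.6, 1.5, 6.2]
gripper_width: 0.0138
```

```bash
python3 -c "
from h import *
plan(range(-96,-210,-12),32,.036)"
```

```text
t 13.25 bowl in pan mm [  9.2 -21.3] z 41.0 r 23.3 ang -66.6 F [-0.6  1.5  6.2] tilt [-0.03   0.039 -0.999]
-96 [-0.72, 1.48, 0.47]
-108 [-0.66, 0.13, 0.02]
-120 [-0.67, -0.01, 0.02]
-132 [-0.65, -0.15, 0.03]
-144 [-0.61, -0.28, 0.03]
-156 [-0.54, -0.4, 0.03]
-168 [-0.44, -0.5, 0.03]
-180 [-0.33, -0.58, 0.03]
-192 [-0.2, -0.64, 0.03]
-204 [-0.06, -0.67, 0.03]
```

play_rows --plan '[[[-0.6,-0.3,-0.1],0],[[-0.6,0,0.1],0],[[-0.2,0.4,0.2],0],[[-0.2,0.5,0.1],0]]'

```text
time: 13.75
tcp_pos: [0.5188, -0.2044, 0.1537]
tcp_rot: [-0.018, 1.0, -0.01, -0.015]
contact_force: [0.6, -0.5, -0.2]
gripper_width: 0.0138
```

```bash
python3 -c "
from h import *
plan(range(-96,-210,-12),32,.036)"
```

```text
t 13.75 bowl in pan mm [ -9.8 -21.9] z 37.4 r 24.0 ang -114.1 F [ 0.6 -0.5 -0.2] tilt [-0.031  0.036 -0.999]
-96 [0.99, 0.66, 0.09]
-108 [-0.66, 0.13, 0.02]
-120 [-0.67, -0.01, 0.02]
-132 [-0.65, -0.15, 0.03]
-144 [-0.61, -0.28, 0.03]
-156 [-0.54, -0.4, 0.03]
-168 [-0.44, -0.5, 0.03]
-180 [-0.33, -0.58, 0.03]
-192 [-0.2, -0.64, 0.03]
-204 [-0.06, -0.67, 0.03]
```

Free of contact now. I'll go further toward pan −y so step 6 is met with margin.

play_rows --plan '[[[0.3,0.6,0],0],[[0.2,0.5,0],0],[[0,0,0],0]]'

```text
time: 14.12
tcp_pos: [0.524, -0.2161, 0.153]
tcp_rot: [-0.019, 1.0, -0.011, -0.016]
contact_force: [-0.6, 2.4, 2.2]
gripper_width: 0.0137
```

```bash
python3 -c "
from h import *
plan(range(-108,-210,-12),34,.036)"
```

```text
t 14.12 bowl in pan mm [ -9.4 -34.5] z 36.7 r 35.8 ang -105.2 F [-0.6  2.4  2.2] tilt [-0.031  0.039 -0.999]
-108 [-0.19, -0.15, 0.08]
-120 [-0.71, -0.01, 0.02]
-132 [-0.69, -0.15, 0.03]
-144 [-0.65, -0.29, 0.03]
-156 [-0.57, -0.42, 0.03]
-168 [-0.47, -0.53, 0.04]
-180 [-0.35, -0.62, 0.03]
-192 [-0.21, -0.68, 0.03]
-204 [-0.07, -0.71, 0.03]
```

play_rows --plan '[[[-0.6,-0.2,0],0],[[-0.7,0,0],0],[[-0.7,-0.15,0],0],[[-0.65,-0.3,0],0],[[-0.5,-0.4,0],0]]'

```text
time: 14.75
tcp_pos: [0.4902, -0.2051, 0.154]
tcp_rot: [-0.018, 1.0, -0.011, -0.016]
contact_force: [-0.3, -1.1, -0.7]
gripper_width: 0.0137
```

```bash
python3 -c "
from h import *
plan(range(-156,-280,-12),34,.036)"
```

```text
t 14.75 bowl in pan mm [-36.6 -11.8] z 37.6 r 38.5 ang -162.2 F [-0.3 -1.1 -0.7] tilt [-0.032  0.037 -0.999]
-156 [0.6, -0.03, 0.15]
-168 [-0.47, -0.53, 0.03]
-180 [-0.35, -0.62, 0.03]
-192 [-0.21, -0.68, 0.03]
-204 [-0.07, -0.71, 0.03]
-216 [0.08, -0.71, 0.02]
-228 [0.23, -0.67, 0.02]
-240 [0.36, -0.61, 0.01]
-252 [0.48, -0.52, 0.0]
-264 [0.58, -0.41, -0.0]
-276 [0.65, -0.28, -0.01]
```

play_rows --plan '[[[0,-0.6,0.1],0],[[-0.1,-0.65,0],0],[[-0.1,-0.7,0],0],[[0,-0.7,0],0],[[0.1,-0.7,0],0]]'

```text
time: 15.38
tcp_pos: [0.49, -0.169, 0.1544]
tcp_rot: [-0.018, 1.0, -0.011, -0.016]
contact_force: [-0.8, -0.7, -0.4]
gripper_width: 0.0134
```

```bash
python3 -c "
from h import *
plan(range(-216,-372,-12),34,.036)"
```

```text
t 15.38 bowl in pan mm [-23.1  21.8] z 38.1 r 31.7 ang 136.7 F [-0.8 -0.7 -0.4] tilt [-0.031  0.037 -0.999]
-216 [-0.33, 0.35, 0.21]
-228 [0.23, -0.67, 0.02]
-240 [0.36, -0.61, 0.01]
-252 [0.48, -0.52, 0.0]
-264 [0.58, -0.41, -0.0]
-276 [0.65, -0.28, -0.01]
-288 [0.7, -0.14, -0.02]
-300 [0.71, 0.01, -0.02]
-312 [0.69, 0.15, -0.03]
-324 [0.65, 0.29, -0.03]
-336 [0.57, 0.42, -0.03]
-348 [0.47, 0.53, -0.03]
-360 [0.35, 0.62, -0.03]
```

play_rows --plan '[[[0.2,-0.7,0.1],0],[[0.35,-0.65,0.1],0],[[0.45,-0.55,0],0],[[0.6,-0.35,0],0],[[0.65,-0.25,0],0]]'

```text
time: 16.0
tcp_pos: [0.5147, -0.1423, 0.1525]
tcp_rot: [-0.018, 1.0, -0.011, -0.015]
contact_force: [0.1, -0.6, -0.3]
gripper_width: 0.0133
```

```bash
python3 -c "
from h import *
plan(range(-288,-372,-12),36,.036)"
```

```text
t 16.0 bowl in pan mm [10.  37.1] z 36.2 r 38.5 ang 75.0 F [ 0.1 -0.6 -0.3] tilt [-0.03   0.036 -0.999]
-288 [0.22, 0.22, 0.01]
-300 [0.75, 0.01, -0.02]
-312 [0.73, 0.16, -0.03]
-324 [0.68, 0.31, -0.03]
-336 [0.6, 0.45, -0.03]
-348 [0.5, 0.56, -0.04]
-360 [0.37, 0.66, -0.03]
```

play_rows --plan '[[[0.7,0.1,0],0],[[0.7,0.2,0],0],[[0.7,0.3,0],0],[[0.6,0.5,0],0],[[0.5,0.6,0],0]]'

```text
time: 16.62
tcp_pos: [0.5492, -0.1614, 0.1505]
tcp_rot: [-0.018, 1.0, -0.01, -0.015]
contact_force: [0.1, 0.5, -0.6]
gripper_width: 0.0137
```

play_rows --plan '[[[0.3,0.6,0],0],[[0.1,0.4,0],0],[[0,0,0],0]]'

```text
time: 17.0
tcp_pos: [0.5533, -0.1731, 0.1498]
tcp_rot: [-0.018, 1.0, -0.011, -0.016]
contact_force: [0.3, 0.1, -0.4]
gripper_width: 0.0136
```

```bash
python3 -c "
from h import *
bowl()
shot('scene','s6')
a=cv2.imread('pics/s6_full.png')[180:350,180:320]
cv2.imwrite('pics/s6.png',cv2.resize(a,(490,595),interpolation=cv2.INTER_CUBIC))"
```

```text
t 17.0 bowl in pan mm [33.9 -6.1] z 33.5 r 34.4 ang -10.2 F [ 0.3  0.1 -0.4] tilt [-0.031  0.036 -0.999]
```

View pics/s6.png

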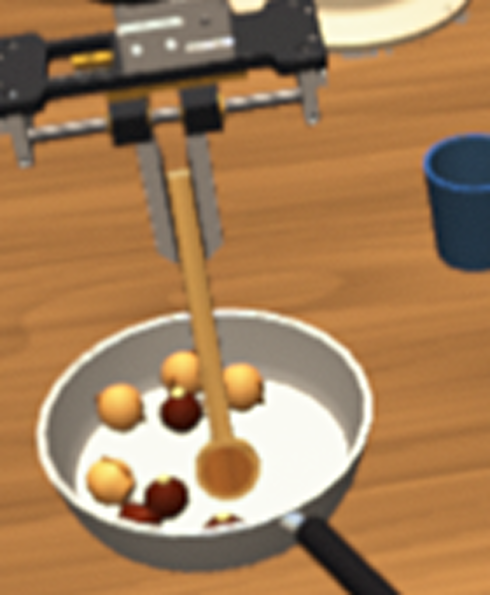

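```bash
python3 -c "
from h import *
S=np.load('pics/s6.npz')
W=[[.623,-.197],[.558,-.225],[.544,-.191],[.532,-.16]];C=[[.596,-.133],[.608,-.165],[.587,-.209],[.563,-.147]]
for L,P in((W,[(110,480),(120,407),(182,372),(241,386)]),(C,[(181,410),(166,497),(143,515),(224,527)])):
  for p in P:
    x=atz(S,180+p[0]/3.5,180+p[1]/3.5,.02)[:2]; print(p,x.round(3),'dist to starts',(np.linalg.norm(np.array(L)-x,axis=1)*1000).round(0))
bs=np.load('pics/scene0.npz')
for n,L in(('W',W),('C',C)):
  for x in L: print(n,((proj(bs,np.array([*x,.02]))-180)*3.5).round(0))
"
```

```text
(110, 480) [ 0.594 -0.239] dist to starts [ 51.  39.  69. 100.]
(120, 407) [ 0.529 -0.229] dist to starts [99. 29. 40. 69.]
(182, 372) [ 0.504 -0.187] dist to starts [119.  65.  40.  39.]
(241, 386) [ 0.527 -0.152] dist to starts [106.  79.  43.  10.]
(181, 410) [ 0.541 -0.191] dist to starts [80. 72. 50. 50.]
(166, 497) [ 0.616 -0.207] dist to starts [77. 43. 29. 80.]
(143, 515) [ 0.628 -0.222] dist to starts [94. 60. 43. 99.]
(224, 527) [ 0.648 -0.176] dist to starts [68. 42. 69. 90.]
W [184. 503.]
W [129. 437.]
W [182. 413.]
W [230. 394.]
C [286. 455.]
C [235. 477.]
C [159. 465.]
C [256. 423.]
```

All eight nuts are in the pan. By position alone, at least three walnuts and all four chestnuts are 29 mm or more from any start place of their kind, so they have moved enough. I'll lift out and return the spoon.

play_rows --plan '[[[0,0,-1],0],[[0,0,-2],0],[[0,0,-2.5],0],[[0,0,-2.5],0],[[0,0,0],0]]'

```text
time: 17.68
tcp_pos: [0.5554, -0.175, 0.2348]
tcp_rot: [-0.018, 1.0, -0.01, -0.015]
contact_force: [-0.0, 0.2, -0.1]
gripper_width: 0.0137
```

```bash
cat >> h.py <<'E'
def home(dz=0):
    q,b,R,M,s=bowl(); g=np.array([.557,.1887,.0275+dz])
    print('w',round(s['gripper_width'],4),'bowl',b.round(4),'shift cm',(R.T@(g-b)*100).round(2),'yaw',np.degrees(np.arctan2(R[1,0],R[0,0])).round(2))
E
python3 -c "
from h import *
home(.085)"
```

```text
t 17.68 bowl in pan mm [35.3 -8.6] z 118.6 r 36.4 ang -13.7 F [-0.   0.2 -0.1] tilt [-0.029  0.036 -0.999]
w 0.0137 bowl [ 0.613  -0.1721  0.1186] shift cm [ -6.31 -35.91   2.05] yaw -1.17
```

play_rows --plan '[[[-0.4,-2,0.1],0],[[-0.6,-3.5,0.15],0],[[-0.6,-3.5,0.15],0],[[-0.6,-3.5,0.15],0],[[-0.6,-3.5,0.15],0]]'

```text
time: 18.3
tcp_pos: [0.5247, -0.0052, 0.2291]
tcp_rot: [-0.021, 1.0, -0.012, -0.02]
contact_force: [0.3, 0.0, -0.5]
gripper_width: 0.0133
```

play_rows --plan '[[[-0.6,-3.5,0.15],0],[[-0.6,-3.5,0.15],0],[[-0.6,-3.5,0.15],0],[[-0.4,-3,0.1],0],[[0,0,0],0]]'

```text
time: 18.92
tcp_pos: [0.4946, 0.1428, 0.2246]
tcp_rot: [-0.022, 0.999, -0.008, -0.027]
contact_force: [0.2, -0.1, -0.2]
gripper_width: 0.0134
```

```bash
python3 -c "
from h import *
home(.085)"
```

```text
t 18.93 bowl in pan mm [ 97.  310.8] z 107.0 r 325.6 ang 72.7 F [ 0.2 -0.1 -0.2] tilt [-0.054  0.045 -0.998]
w 0.0134 bowl [0.5494 0.1469 0.107 ] shift cm [ 0.67 -4.21 -0.4 ] yaw -0.9
```

play_rows --plan '[[[0.3,-1.6,0],0.015],[[0.3,-1.6,0],0],[[0.2,-1,0],0],[[0,0,0],0]]'

```text
time: 19.42
tcp_pos: [0.5013, 0.1851, 0.2238]
tcp_rot: [-0.021, 0.999, -0.016, -0.03]
contact_force: [-0.9, 0.0, 0.3]
gripper_width: 0.0136
```

```bash
python3 -c "
from h import *
home(.02)
shot('scene','s7');S=np.load('pics/s7.npz')
q,b,*_=bowl(); print((proj(S,b)-[345,150])*4)
a=cv2.imread('pics/s7_full.png')[150:295,345:455]
cv2.imwrite('pics/s7.png',cv2.resize(a,(440,580),interpolation=cv2.INTER_CUBIC))"
```

```text
t 19.43 bowl in pan mm [118.2 346.7] z 105.9 r 366.3 ang 71.2 F [-0.9  0.   0.3] tilt [-0.058  0.042 -0.997]
w 0.0136 bowl [0.5555 0.1881 0.1059] shift cm [0.5  0.17 5.82] yaw -1.74
t 19.48 bowl in pan mm [118.  346.4] z 105.9 r 365.9 ang 71.2 F [-0.1 -0.   0.5] tilt [-0.059  0.042 -0.997]
[232.62440635 378.70937956]
```

View pics/s7.png

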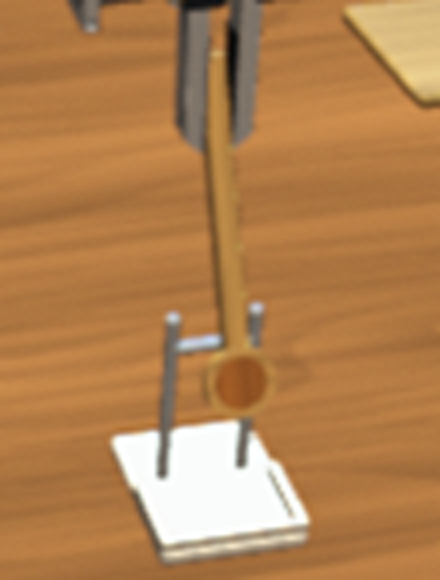

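The bowl hangs over the tray, about 3 mm to the +y side of the model (seen at 240,382, predicted 233,379). I'll lower it with that correction.

play_rows --plan '[[[0.1,0.1,1.5],0],[[0.1,0.1,1.8],0],[[0.1,0.1,1.5],0],[[0.1,0.1,1],0],[[0,0,0],0]]'

```text
time: 20.1
tcp_pos: [0.5008, 0.1806, 0.1607]
tcp_rot: [-0.02, 0.999, -0.017, -0.031]
contact_force: [0.1, 0.2, 0.7]
gripper_width: 0.0138
```

```bash
python3 -c "
from h import *
home(0.003)"
```

```text
t 20.1 bowl in pan mm [115.6 342.4] z 42.8 r 361.4 ang 71.3 F [0.1 0.2 0.7] tilt [-0.061  0.04  -0.997]
w 0.0138 bowl [0.5547 0.1832 0.0428] shift cm [ 0.29 -0.51  1.23] yaw -1.89
```

play_rows --plan '[[[0.1,-0.1,0.5],0],[[0.1,-0.1,0.4],0],[[0,0,0.2],0],[[0,0,0],0]]'

```text
time: 20.6
tcp_pos: [0.5034, 0.1835, 0.1501]
tcp_rot: [-0.02, 0.999, -0.017, -0.029]
contact_force: [-0.6, 0.2, -0.3]
gripper_width: 0.0138
```

```bash
python3 -c "
from h import *
home(0.0)"
```

```text
t 20.6 bowl in pan mm [119.4 344. ] z 32.3 r 364.2 ang 70.9 F [-0.6  0.2 -0.3] tilt [-0.058  0.041 -0.997]
w 0.0138 bowl [0.5576 0.1862 0.0323] shift cm [-0.04 -0.23  0.49] yaw -1.88
```

play_rows --plan '[[[-0.1,-0.1,0.2],0],[[-0.1,0,0.2],0],[[0,0,0],0]]'

```text
time: 20.98
tcp_pos: [0.5012, 0.1849, 0.1464]
tcp_rot: [-0.02, 0.999, -0.017, -0.029]
contact_force: [-0.8, 0.3, -0.3]
gripper_width: 0.0134
```

```bash
python3 -c "
from h import *
home(0.0)"
```

```text
t 20.98 bowl in pan mm [118.  346.2] z 28.6 r 365.7 ang 71.2 F [-0.8  0.3 -0.3] tilt [-0.058  0.041 -0.997]
w 0.0134 bowl [0.5554 0.1876 0.0286] shift cm [ 0.16 -0.11  0.11] yaw -1.87
```

play_rows --plan '[[[0,0,0],0],[[0,0,0],0],[[0,0,0],0],[[0,0,0],0]]' --hand 2.4

```text
time: 21.48
tcp_pos: [0.5015, 0.1849, 0.1468]
tcp_rot: [-0.02, 0.999, -0.017, -0.029]
contact_force: [0.3, -0.4, -0.2]
gripper_width: 0.0242
```

play_rows --plan '[[[0,0,0],0],[[0,0,0],0],[[0,0,0],0]]' --hand 5

```text
time: 21.85
tcp_pos: [0.5016, 0.1849, 0.1469]
tcp_rot: [-0.02, 0.999, -0.017, -0.029]
contact_force: [0.1, 0.9, -0.3]
gripper_width: 0.0488
```

```bash
python3 -c "
from h import *
home(0.0)
shot('scene','s8')
a=cv2.imread('pics/s8_full.png')[150:295,345:455]
cv2.imwrite('pics/s8.png',cv2.resize(a,(440,580),interpolation=cv2.INTER_CUBIC))"
```

```text
t 21.85 bowl in pan mm [118.5 346. ] z 29.1 r 365.8 ang 71.1 F [ 0.1  0.9 -0.3] tilt [-0.056  0.041 -0.998]
w 0.0488 bowl [0.556  0.1876 0.0291] shift cm [ 0.11 -0.1   0.16] yaw -1.88
```

View pics/s8.png

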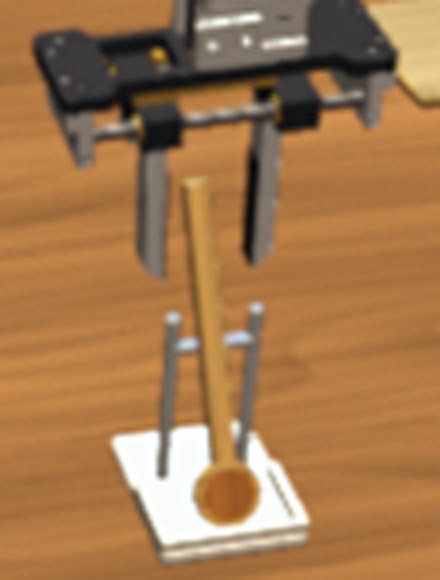

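The spoon lies in the rest, with the bowl in the tray (225,492) and the handle on the bar between the prongs. I'll withdraw straight up.

play_rows --plan '[[[0,0,-2],0],[[0,0,-3],0],[[0,0,-4],0],[[0,0,-4],0],[[0,0,0],0]]'

```text
time: 22.52
tcp_pos: [0.5086, 0.1793, 0.2794]
tcp_rot: [-0.02, 0.999, -0.017, -0.03]
contact_force: [-0.5, -0.1, -0.7]
gripper_width: 0.0502
```

```bash
python3 -c "
from h import *
home(0.0)
shot('scene','s9')
a=cv2.imread('pics/s9_full.png')[160:340,160:520]
cv2.imwrite('pics/s9.png',cv2.resize(a,(800,400),interpolation=cv2.INTER_CUBIC))"
```

```text
t 22.52 bowl in pan mm [122.6 338.2] z 161.6 r 359.8 ang 70.1 F [-0.5 -0.1 -0.7] tilt [-0.059  0.041 -0.997]
w 0.0502 bowl [0.5627 0.182  0.1616] shift cm [ 0.21 -0.13 13.43] yaw -1.88
```

View pics/s9.png

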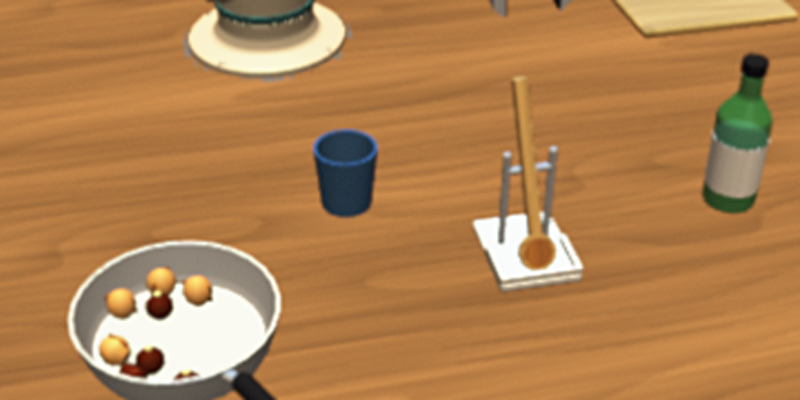

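The spoon rests as at the start. The pan, cup and bottle stand where they were, and all eight nuts are in the pan. Handing in.

```bash
python3 -c "
from bench import *
hand_in()"
```

```text
the job is handed in; nothing more can be done
```

I stirred the nuts two full clockwise turns with the spoon, starting and ending at the pan-handle side, laid the spoon back in its rest, and handed in at about 22.5 s. The hand-in gives no verdict, so this rests on my own checks.

**Last checks**
- **Spoon:** the last picture shows the bowl in the tray and the handle on the cradle bar between the prongs. The gripper is open and about 13 cm clear above.
- **Nuts:** all eight are in the pan. At least three walnuts and all four chestnuts lie about 29 mm or more from any start place of their kind.
- **Surroundings:** the pan, cup and bottle show no visible shift. The salt jar was outside the last pictures; the arm passed over it well clear early on.

**What did not go to plan**
- **Stir radius:** the first turn ran at about 40–45 mm. On the second turn nuts caught against the wall (up to 10 N sideways and 9 N upward at the wrist), so I backed off and ran it at about 24–38 mm.
- **Second turn:** it moved the nuts much less than the first.
- **Tool tilt:** the tool drifted to about 4° off vertical by the end. The spoon still settled properly on release.
- **Spoon position:** just before I lowered it, the bowl looked about 3 mm off my model. I corrected for that.

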